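# Slide the drive ring over the rotary spindle nose and turn it home

### The arm

A 6-joint arm with a two-finger parallel gripper is mounted at the origin on the work surface. World frame = base frame: x ahead of the robot, y to its left, z up, the work surface at z = 0. Lengths are in m, angles in rad, forces in N, time in s.
With the tool pointing down it reaches from about 0.375 to 0.925 m from the base axis. Payload 5.7 kg.
Tool frame: the origin (TCP) lies midway between the tips of the shut fingers; the grasp point (between the pads) lies 19 mm behind it; z points along the fingers, y is the line along which they close (so a half turn about z gives the same grasp; the last joint's range is limited). The gripper opens to 85 mm and grips with 20 to 120 N. Pads are 22 mm wide; open, the fingers measure 114 mm over their backs; the gripper's body (76 mm by 85 mm) begins 54 mm behind the grasp point. The pads swing forward as they close: fully open they stand 13 mm farther back than shut.
Start: joints at [-0.115, 0.359, 1.51, -0, 1.272, -0.115], TCP at [0.6, -0, 0.231] pointing down, gripper open.
Joint ranges: [-2.97, 2.97], [-1.01, 2.36], [0.21, 2.38], [-0.96, 4.11], [0.2, 2.71], [-2.98, 2.98]. Speed limits (rad/s): [2.39, 2.39, 3.14, 3.14, 3.14, 3.14].

### API

Orientations are given as a unit quaternion [x, y, z, w].
In Python, from station import telemetry, snapshot, r gives the robot as it stands.
- The arm moves only by the tool send_rows, never from a script. Its argument "deltas" is one flat list of numbers, 7 for each row, row after row: the opening in per cent of the stroke, from 0 (shut) to 100 (fully open), then the shift along the tool's x, y, z normalised to -1 to 1, where 1 is 20 cm, then the turn, a rotation vector about the tool's x, y, z normalised to -1 to 1, where 1 is 45 degrees. In form: [claw, tx, ty, tz, ax, ay, az, claw, tx, ty, tz, ax, ay, az, ...]. A call has exactly 8 rows; each row shifts and turns the commanded pose from where the row before left it, along the tool's axes as they then stand; what a row does not reach is not made up. A row lasts 1/8 s, in which the tool goes at most 62.5 mm and 10.7 degrees, less where a joint would pass 70% of its speed; a pose out of reach is approached as far as the arm can. A call with a number of a shift or a turn outside -1 to 1 is refused whole. A call with a gripper value outside its range is refused whole. The fingers move at their own pace and stop on an object; the grip force is fixed at half the most. Time passes only in rows, so rows that do not move let the fingers close, or fill a call up. It gives the time, the measured TCP pose, the force, the opening and the grip force at its end, in the units of the state.
- telemetry.get_obs(): the state, without advancing time (a new reading comes with each control period).
- snapshot(name): name is "scene" or "side" or "wrist"; returns a dict with "pixels" (420x560x3 uint8, red, green, blue), "intrinsics" (3x3 intrinsics, pixels), "R" (3x3) and "t" (3): a world point X has camera coordinates R X + t; the wrist camera has in their place "tool_from_camera" (4x4, takes a point from camera to tool coordinates, whose origin is the TCP and whose axes are the flange's). Camera axes: x right, y down, z forward; pixel columns grow to the right and rows downward; lengths in m; the calibration is good to about 2 mm. A picture is of the moment at which its call begins: read the wrist's pose just before it. There is no depth.
- r.finish_job(): hands the job in; it is judged then, once.
The state is a dict: "time_s": time; "joint_pos": joint angles; "joint_velocities": joint speeds; "tau": joint torques, N m; "eef_pos": TCP position; "tcp_rot": TCP orientation; "ft_force": force on the tool from outside, world axes, zero at the start; "wrist_torque": the same for the moment, N m; "finger_gap": finger opening in m; "grasp_force": force on a finger pad.
Only numpy, scipy, OpenCV 4.12 (cv2) and the standard library are available. Lean on these libraries where they do the work, as an engineer would, in place of code of your own. Each camera call takes 0.05 s, during which the arm holds its last target. There are 200 camera calls.

### The job

Push the gold-coloured drive ring across the deck of the spindle housing, without picking it up off the deck, until it slips over the round spindle nose in the well. Then turn it until the slots in its underside find the spindle's keys and it drops fully home, flat on the flange. Leave the other things on the deck and the table where they are, and let go of the ring.

Things in the scene. Friction and masses are not known exactly. Their poses are not given: they have to be found in the camera images.
- ring: Gold-coloured aluminium drive ring, 92 mm outside, 26 mm high, bore 42.6 mm, about 0.45 kg. Origin: centre of its underside, z up. In its underside are three radial slots 12 mm wide, 8 mm high, open from bore to outside, at 0, 120 and 240 degrees from its x axis (towards y). A ring on the keys turns freely, falls by its own weight when slots meet keys, and then turns no more.
- peg0 (a point): Top of one of the ring's three upright steel pegs, 12 mm across and 22 mm tall, standing on the ring's top right above its slots, 34 mm from its axis (at 0, 120 and 240 degrees). Peg tops are 48 mm above the ring's underside.
- housing: Rotary spindle housing, fixed: white base 250 x 310 mm and flat grey deck 240 x 300 mm (x by y), its top 50 mm above the table. Origin: centre of the underside, z up. A round well, 102 mm across and 20 mm deep, is sunk in the deck, its centre 85 mm from the origin towards -y; the spindle nose stands in its middle.
- nose_top (a point): Centre of the top of the spindle nose: a steel shaft 40 mm across (1.3 mm clearance all round to the ring's bore) with a 2 mm chamfer. Its top is level with the deck (50 mm above the table), so a ring pushed over the deck bridges the gap, slides on over the nose and drops around it when centred. Axes as the housing's. The spindle does not turn.
- well_floor (a point): Centre of the flange that is the well's floor, 20 mm below the deck. On it stand three red keys, 120 degrees apart, 7 mm wide, 7 mm high, 28 to 44 mm from the axis; where they point differs each time and is not measured. A ring on the keys stands 13 mm proud of the deck; turned up to a third of a turn, either way, it falls 7 mm home (play 3 degrees each way) and stands 6 mm proud.
- gauge_block: Bystander on the deck, in a corner by the well: steel block 30 x 35 x 12 mm. Origin: centre of its underside.
- plug_gauge: Bystander on the deck, in the other corner by the well: upright dark steel plug, 20 mm across, 45 mm tall. Origin: centre of its underside.
- screwdriver: Bystander on the table: a screwdriver lying flat. Origin: on its underside.
- setting_ring: Bystander on the table: plain steel ring, 60 mm outside, 18 mm high. Origin: centre of its underside.
- vee_block: Bystander on the table: grey block with a groove, 60 x 50 x 48 mm. Origin: centre of its underside.
- cleaner_jar: Bystander on the table: blue jar with a white cap, 54 mm across, 75 mm tall. Origin: centre of its underside.
- master_ball: Bystander on the table: steel ball on a small foot, 64 mm tall, 44 mm across. Origin: centre of its underside.
There are look-alikes about, which are no part of the job. Several things have the shape of the ring; the one meant has the colours described above.

How it is judged:
At the end, for the whole second after the job is handed in: The ring stands around the spindle nose (axes within 3 mm), level within 0.05 rad, fully home on the flange (underside at least 17.5 mm below the deck top; home is 20 mm, on the keys 13 mm), at rest and let go (horizontal distance between ring and nose_top below 0.003 m and z of ring in the frame of nose_top below -0.0175 m and angle between ring's own z axis and vertical below 0.05 rad and linear speed of ring below 0.01 m/s and angular speed of ring below 0.1 rad/s); the robot touches nothing.
It fails at once if the ring is picked up off the deck (underside more than 15 mm above it) (z of ring in the frame of nose_top above 0.015 m).
It fails at once if another thing on the deck or table is moved more than 30 mm (distance of any of gauge_block, plug_gauge, screwdriver, setting_ring, vee_block, cleaner_jar, master_ball from where it was at the start of the episode above 0.03 m).
It also fails if it takes over 53 s, if anything falls off the work surface, if the arm or the gripper's body presses on something with over 40 N, if the wrist force passes 120 N, or if a joint passes its speed limit or range.

## Working session

There is one attempt and no reset: what is moved stays moved. The work goes in short steps, Python scripts to look and compute and a tool call to move; the robot and the scene stay as the last step left them, time stands still between calls to the robot, and variables do not carry over. Pictures are saved under pics/ and viewed, at most 10 in all, crops included, and the job is handed in when it is done.

Besides the shell and the picture viewer there is one more tool, called after "Request:" as a command line: name --argument value ..., lists and objects as JSON in quotes. send_rows: Moves the arm, as the interface text tells. Its arguments: {"type":"object","properties":{"deltas":{"type":"array","items":{"type":"number"}}},"required":["deltas"]}

```bash
mkdir -p pics; ls
python3 - <<'E'
from station import telemetry, snapshot, r
import cv2,numpy as np
o=telemetry.get_obs();print({k:np.round(v,3).tolist() for k,v in o.items()})
ims=[]
for n in("scene","side","wrist"):
    s=snapshot(n);cv2.imwrite(f"pics/{n}0.png",s["pixels"][:,:,::-1])
    np.savez(f"{n}0.npz",**s)
    print(n,{k:np.round(v,4).tolist() for k,v in s.items() if k!="pixels"})
E
```

```text
pics
{'time_s': 0.0, 'joint_pos': [-0.115, 0.359, 1.511, -0.0, 1.273, -0.115], 'joint_velocities': [0.001, -0.001, -0.002, -0.001, -0.0, 0.001], 'tau': [0.002, -52.761, -27.863, -0.0, 0.013, -0.0], 'eef_pos': [0.599, 0.0, 0.23], 'tcp_rot': [0.707, 0.707, -0.001, -0.001], 'ft_force': [-0.217, -0.226, 0.539], 'wrist_torque': [0.002, 0.035, -0.017], 'grasp_force': 0.0, 'finger_gap': 0.086}
scene {'intrinsics': [[460.6772, 0.0, 283.7144], [0.0, 460.6772, 206.985], [0.0, 0.0, 1.0]], 'R': [[0.2991, 0.9542, -0.0089], [0.7871, -0.252, -0.563], [-0.5394, 0.1613, -0.8264]], 't': [-0.1547, -0.3502, 1.5815]}
side {'intrinsics': [[433.9185, 0.0, 280.9827], [0.0, 433.9185, 209.9896], [0.0, 0.0, 1.0]], 'R': [[-0.942, -0.3355, 0.0078], [-0.2555, 0.7021, -0.6647], [0.2175, -0.6281, -0.7471]], 't': [0.4928, 0.1956, 1.256]}
wrist {'intrinsics': [[360.3843, 0.0, 282.4366], [0.0, 360.3843, 204.7607], [0.0, 0.0, 1.0]], 'tool_from_camera': [[-0.0009, -0.9644, -0.2646, 0.0664], [1.0, -0.0008, -0.0005, 0.0013], [0.0003, -0.2646, 0.9644, -0.1416], [0.0, 0.0, 0.0, 1.0]]}
```

View pics/scene0.png

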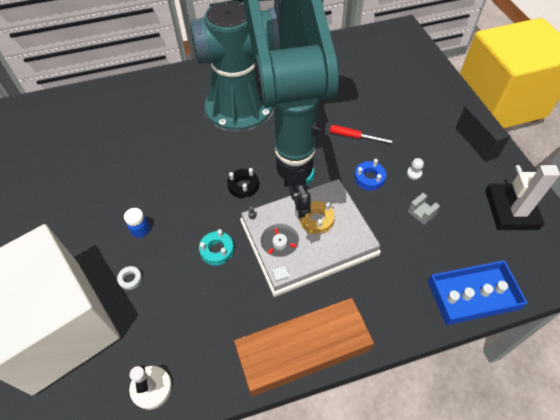

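View pics/side0.png

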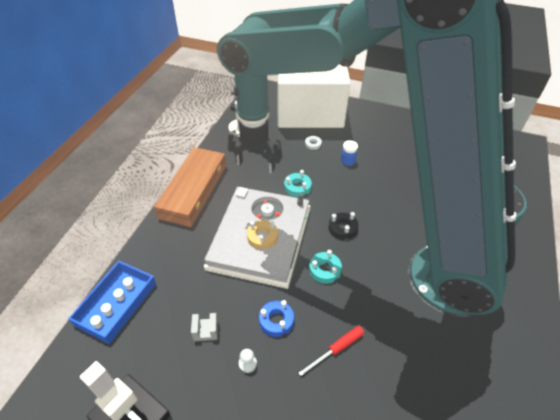

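View pics/wrist0.png

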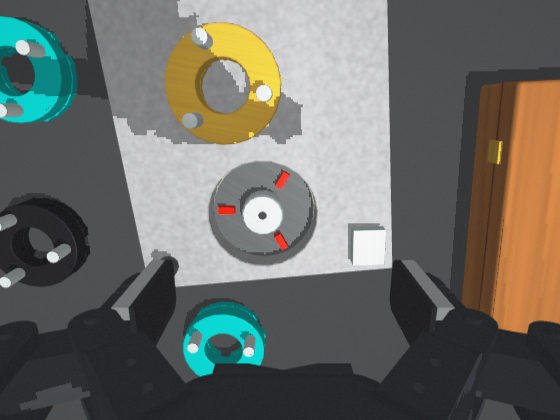

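The scene view shows the gold ring at about (318,215), on a deck with the well at (280,240). The side view shows the same layout. In the wrist view the gold ring is at (223,85), with peg tops at about (201,37), (264,93) and (191,121). The nose is at (263,214), the red keys are at (283,180), (226,209) and (281,240), the gauge block is at (369,245), and the plug is near (165,262). I'll measure from the wrist image.

```bash
cat > h.py <<'E'
from station import telemetry, snapshot, r
import cv2,numpy as np
from scipy.spatial.transform import Rotation as Ro
def shot(name=None):
    o=telemetry.get_obs(); s=snapshot("wrist")
    if name: cv2.imwrite(f"pics/{name}.png",s["pixels"][:,:,::-1])
    return o,s
def ray(o,s,uv,z):
    T=s["tool_from_camera"];R=Ro.from_quat(o["tcp_rot"]).as_matrix()
    uv=np.atleast_2d(uv).astype(float)
    c=np.c_[uv,np.ones(len(uv))]@np.linalg.inv(s["intrinsics"]).T
    d=c@T[:3,:3].T@R.T; p=np.array(o["eef_pos"])+R@T[:3,3]
    return p+d*((z-p[2])/d[:,2])[:,None]
def blobs(m,amin=30):
    n,l,st,c=cv2.connectedComponentsWithStats(m.astype(np.uint8))
    return [(st[i,4],c[i]) for i in range(1,n) if st[i,4]>=amin]
def masks(s):
    h=cv2.cvtColor(s["pixels"],cv2.COLOR_RGB2HSV).astype(int)
    H,S,V=h[...,0],h[...,1],h[...,2]
    red=((H<6)|(H>174))&(S>150)&(V>80); gold=(H>15)&(H<32)&(S>150)&(V>60)
    white=(S<40)&(V>200)
    return red,gold,white
E
python3 - <<'E'
from h import *
o,s=telemetry.get_obs(),dict(np.load("wrist0.npz"))
red,gold,white=masks(s)
print("time",o["time_s"])
R=[b for b in blobs(red,30)]
K=np.array([ray(o,s,b[1],.037)[0] for b in R]);print("keys",[(b[0],b[1].round(1)) for b in R],K.round(4))
nose=K[:3,:2].mean(0);print("nose from keys",nose)
ys,xs=np.where(gold)
g=[b for b in blobs(gold,500)];print("gold",[(b[0],b[1].round(1)) for b in g])
for b in blobs(white,60):
    if b[0]<3000: print("white",b[0],b[1].round(1))
print("nose px 263,214",ray(o,s,[263,214],.05))
P=ray(o,s,[[201,37],[264,93],[191,121]],.098);print("pegs",P.round(4),"c",P.mean(0).round(4),"sides",[np.linalg.norm(P[i]-P[i-1]).round(4) for i in range(3)])
print("block",ray(o,s,[[353,230],[384,230],[384,265],[354,265]],.062).round(3));print("plug",ray(o,s,[[165,262]],.095).round(3))
print("deck corners",ray(o,s,[[145,286],[391,268],[387,0],[90,5]],.05).round(3))
c=P.mean(0)[:2]
print("peg ang",np.degrees(np.arctan2(*(P[:,:2]-c).T[::-1])),"key ang",np.degrees(np.arctan2(*(K[:3,:2]-nose).T[::-1])))
E
python3 -c "
import cv2;i=cv2.imread('pics/wrist0.png')[0:300,130:400];cv2.imwrite('pics/w0c.png',cv2.resize(i,None,fx=2,fy=2,interpolation=cv2.INTER_CUBIC))"
```

```text
time 0.15
keys [(np.int32(134), array([282. , 179.5])), (np.int32(135), array([226.1, 209.5])), (np.int32(132), array([280.7, 240.8]))] [[ 0.5999 -0.0007  0.037 ]
 [ 0.5458 -0.0302  0.037 ]
 [ 0.5986 -0.0625  0.037 ]]
nose from keys [ 0.58144993 -0.03114028]
gold [(np.int32(7924), array([222.6,  82.6]))]
white 102 [198.1   4.9]
white 74 [379.8  20.6]
white 120 [201.3  34.4]
white 148 [22.1 46.8]
white 209 [235.7  73.2]
white 201 [263.3  92.5]
white 68 [  2.3 110.5]
white 1070 [262.2 214.8]
white 78 [150.1 219. ]
white 85 [142.8 226.1]
white 112 [146.9 245.1]
white 63 [165.5 244.4]
white 95 [ 52.3 256.5]
white 84 [  4.8 281.7]
white 74 [192.4 347.7]
white 69 [248.3 351.2]
nose px 263,214 [[ 0.58222199 -0.03085132  0.05      ]]
pegs [[0.5436 0.113  0.098 ]
 [0.5871 0.0755 0.098 ]
 [0.5327 0.0557 0.098 ]] c [0.5545 0.0814 0.098 ] sides [np.float64(0.0583), np.float64(0.0575), np.float64(0.0579)]
block [[ 0.665 -0.042  0.062]
 [ 0.693 -0.042  0.062]
 [ 0.695 -0.077  0.062]
 [ 0.667 -0.077  0.062]]
plug [[ 0.502 -0.059  0.095]]
deck corners [[ 0.464 -0.105  0.05 ]
 [ 0.706 -0.086  0.05 ]
 [ 0.684  0.148  0.05 ]
 [ 0.446  0.145  0.05 ]]
peg ang [ 109.00904699  -10.23292656 -130.28586732] key ang [ 58.71487261 178.55370419 -61.25648815]
```

View pics/w0c.png

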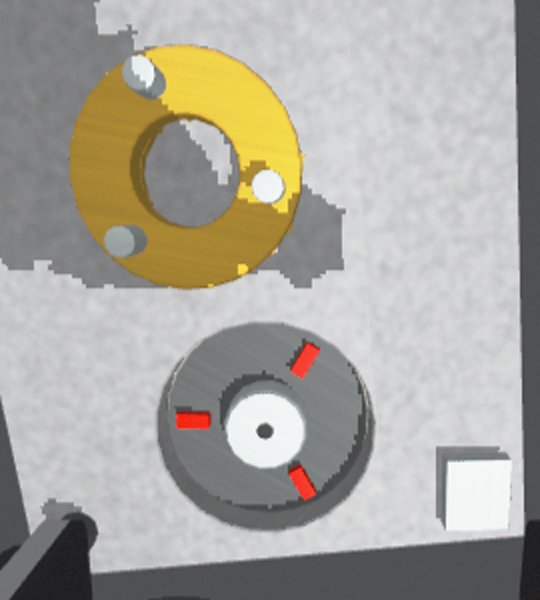

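The wrist crop shows the gold ring's peg tops at about (201,36), (264,93) and (190,120). The nose centre is at (262,215), with three red keys around it. The peg spacing came out at 58 mm against 58.9 expected, and the key angles are about 120° apart, so both fit.

The ring is centred at about (0.5545, 0.081) and the nose at (0.5815, −0.031). My plan is to clamp the pegs at 109° and −10°, drag the ring to the nose while turning it −51°, then release.

Request:
send_rows --deltas '[100,0.157,-0.056,0.133,0,0,0,100,0.157,-0.056,0.133,0,0,0,100,0.157,-0.056,0.133,0,0,0,100,0,0,0,0,0,0.18,100,0,0,0,0,0,0.18,100,0,0,0,0,0,0.18,100,0,0,0,0,0,0.18,100,0,0,0,0,0,0.18]'

```text
time_s: 1.15
eef_pos: [0.5661, 0.0942, 0.1512]
tcp_rot: [0.909, 0.417, -0.0, -0.0]
ft_force: [0.2, 0.6, 0.4]
finger_gap: 0.0855
grasp_force: 0.0
```

Run:
```python
from h import *
o,s=shot("w1")
print(o["time_s"],o["eef_pos"],np.degrees(Ro.from_quat(o["tcp_rot"]).as_matrix()[:,1] @ np.eye(3)),Ro.from_quat(o["tcp_rot"]).as_matrix().round(3).tolist(),o["joint_velocities"])
np.savez("w1.npz",eef_pos=o["eef_pos"],tcp_rot=o["tcp_rot"],**s)
red,gold,white=masks(s)
for b in blobs(red,30): print("red",b[0],b[1].round(1),ray(o,s,b[1],.037).round(4))
for b in blobs(white,100):
    if b[0]<4000: print("white",b[0],b[1].round(1))
```

```text
1.15 [0.56612104 0.09421521 0.15118728] [ 4.33951790e+01 -3.74120807e+01 -3.16909581e-02] [[0.653, 0.757, -0.001], [0.757, -0.653, 0.0], [-0.0, -0.001, -1.0]] [-2.22511750e-04 -8.85236851e-04  2.26305505e-04  1.15883438e-03
 -1.35559917e-03  1.12223581e+00]
red 111 [391.7 261. ] [[0.5994 0.0024 0.037 ]]
red 233 [360.4 327.8] [[ 0.5453 -0.0285  0.037 ]]
white 1043 [542.4 266.3]
white 134 [277.6 305.5]
white 137 [386.7 315.3]
```

View pics/w1.png

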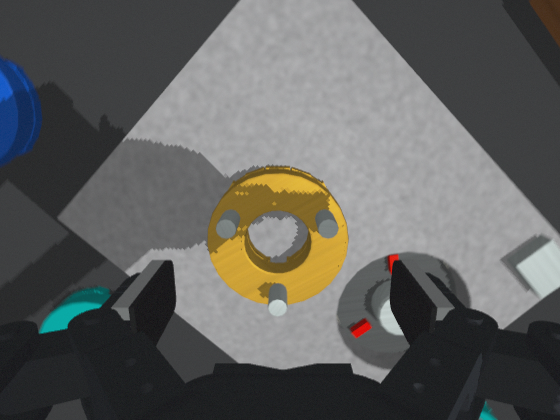

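The wrist view now shows the ring centred at about (278,237). Two pegs lie between the fingers, near (227,228) and (327,228), and the third has its top at (278,306). I'll zoom in to read the peg tops more exactly.

Run:
```python
from h import *
i=cv2.imread('pics/w1.png')[160:325,200:360];cv2.imwrite('pics/w1c.png',cv2.resize(i,None,fx=3.5,fy=3.5,interpolation=cv2.INTER_CUBIC))
o=telemetry.get_obs();print(o["eef_pos"],np.degrees(Ro.from_quat(o["tcp_rot"]).as_euler("xyz")),o["joint_velocities"].round(3) )
```

```text
[0.56609908 0.09418019 0.15118741] [-1.79969486e+02  2.90277383e-02  4.89234817e+01] [ 0.002 -0.     0.     0.002 -0.001 -0.229]
```

View pics/w1c.png

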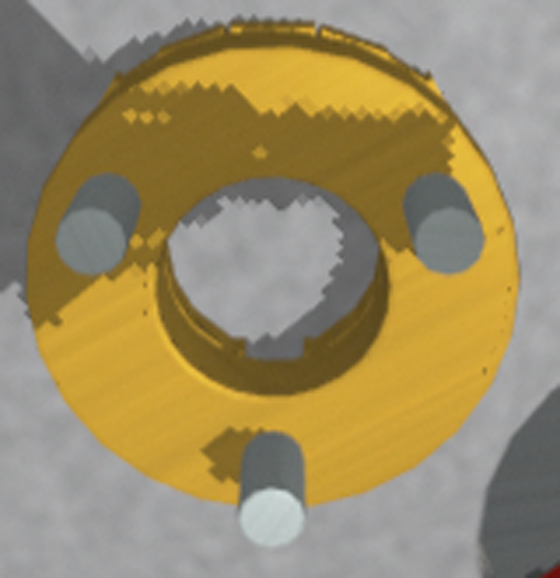

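In the crop the peg tops are at (226.0,228.9), (328.3,228.6) and (277.7,307.7) in full-image pixels.

Run:
```python
from h import *
s=dict(np.load("w1.npz"));o=s
P=ray(o,s,[[226.0,228.9],[328.3,228.6],[277.7,307.7]],.098);c=P.mean(0)
print(P.round(4),c.round(4),[np.linalg.norm(P[i]-P[i-1]).round(4) for i in range(3)],np.degrees(np.arctan2(*(P-c)[:,1::-1].T)))
R=Ro.from_quat(o["tcp_rot"]).as_matrix()
print("mid of pair in tool",(R.T@((P[0]+P[1])/2-o["eef_pos"])).round(4),"pair dir tool",(R.T@(P[1]-P[0])).round(4))
```

```text
[[0.5423 0.1142 0.098 ]
 [0.5866 0.0762 0.098 ]
 [0.5314 0.0567 0.098 ]] [0.5535 0.0824 0.098 ] [np.float64(0.0585), np.float64(0.0584), np.float64(0.0585)] [ 109.28648289  -10.57152078 -130.65552122]
mid of pair in tool [-0.0003 -0.0019  0.0532] pair dir tool [ 0.0001  0.0584 -0.    ]
```

Request:
send_rows --deltas '[100,0,-0.0095,0.127,0,0,0,100,0,0,0.127,0,0,0,100,0,0,0.127,0,0,0,100,0,0,0,0,0,0,60,0,0,0,0,0,0,30,0,0,0,0,0,0,30,0,0,0,0,0,0,30,0,0,0,0,0,0]'

```text
time_s: 2.2
eef_pos: [0.5657, 0.0955, 0.0766]
tcp_rot: [0.908, 0.419, 0.001, 0.0]
ft_force: [-0.8, -0.1, 7.1]
finger_gap: 0.0683
grasp_force: 67.8
```

```bash
cat >> h.py <<'E'
def plan(x,y,phi,n=8,z=None):
    "rows (tx,ty,tz,az) to bring TCP to x,y with tool-x heading phi deg; ring-centre (17 mm behind along tool x) goes straight"
    o=telemetry.get_obs();R=Ro.from_quat(o["tcp_rot"]).as_matrix();p=np.array(o["eef_pos"])
    f0=np.degrees(np.arctan2(R[1,0],R[0,0]));u=lambda f:np.array([np.cos(np.radians(f)),np.sin(np.radians(f))])
    c0=p[:2]-.017*u(f0);c1=np.array([x,y])-.017*u(phi)
    print("from",p.round(4),"phi",f0.round(2),"ring c",c0.round(4),"->",c1.round(4))
    q=p[:2];f=f0
    for k in range(1,n+1):
        fn=f0+(phi-f0)*k/n; qn=c0+(c1-c0)*k/n+.017*u(fn); d=qn-q; tx=d@u(f); ty=d@u(f-90)
        print([round(tx/.2,4),round(ty/.2,4),0 if z is None else round((p[2]-z)/n/.2,4),0,0,round((f-fn)/45,4)]); q=qn;f=fn
E
python3 -c "
from h import *
plan(.5985,.03,-.8)"
```

```text
from [0.5657 0.0955 0.0766] phi 49.51 ring c [0.5547 0.0826] -> [0.5815 0.0302]
[np.float64(-0.0145), np.float64(0.0433), 0, 0, 0, np.float64(0.1398)]
[np.float64(-0.0107), np.float64(0.0446), 0, 0, 0, np.float64(0.1398)]
[np.float64(-0.0068), np.float64(0.0455), 0, 0, 0, np.float64(0.1398)]
[np.float64(-0.0028), np.float64(0.046), 0, 0, 0, np.float64(0.1398)]
[np.float64(0.0013), np.float64(0.046), 0, 0, 0, np.float64(0.1398)]
[np.float64(0.0053), np.float64(0.0456), 0, 0, 0, np.float64(0.1398)]
[np.float64(0.0092), np.float64(0.0447), 0, 0, 0, np.float64(0.1398)]
[np.float64(0.013), np.float64(0.0435), 0, 0, 0, np.float64(0.1398)]
```

Request:
send_rows --deltas '[30,-0.0145,0.043,0,0,0,0.14,30,-0.011,0.0445,0,0,0,0.14,30,-0.007,0.0455,0,0,0,0.14,30,-0.003,0.046,0,0,0,0.14,30,0.001,0.046,0,0,0,0.14,30,0.005,0.0455,0,0,0,0.14,30,0.009,0.0445,0,0,0,0.14,30,0.013,0.0435,0,0,0,0.14]'

```text
time_s: 3.2
eef_pos: [0.5983, 0.0301, 0.0766]
tcp_rot: [1.0, -0.01, 0.001, -0.0]
ft_force: [-1.7, 2.4, 5.5]
finger_gap: 0.0678
grasp_force: 67.8
```

Run:
```python
from h import *
snapshot("side")
o,s=shot("w2");np.savez("w2.npz",eef_pos=o["eef_pos"],tcp_rot=o["tcp_rot"],**s)
print(o["time_s"],o["eef_pos"].round(4),np.degrees(Ro.from_quat(o["tcp_rot"]).as_euler("xyz")).round(2),o["ft_force"].round(1),o["finger_gap"])
red,gold,white=masks(s)
for b in blobs(red,15): print("red",b[0],b[1].round(1),ray(o,s,b[1],.037).round(4))
for b in blobs(white,60):
    if b[0]<6000: print("white",b[0],b[1].round(1),ray(o,s,b[1],.05).round(4))
i=cv2.imread('pics/w2.png')[100:400,160:560];cv2.imwrite('pics/w2c.png',cv2.resize(i,None,fx=2,fy=2,interpolation=cv2.INTER_CUBIC))
```

```text
3.25 [0.599  0.029  0.0766] [ 1.7999e+02 -1.7000e-01 -1.3800e+00] [0.4 0.5 5. ] 0.06790421789291826
red 558 [452.1 231.9] [[ 0.6002 -0.0618  0.037 ]]
white 5725 [491.2  65.5] [[ 0.6819 -0.065   0.05  ]]
```

View pics/w2c.png

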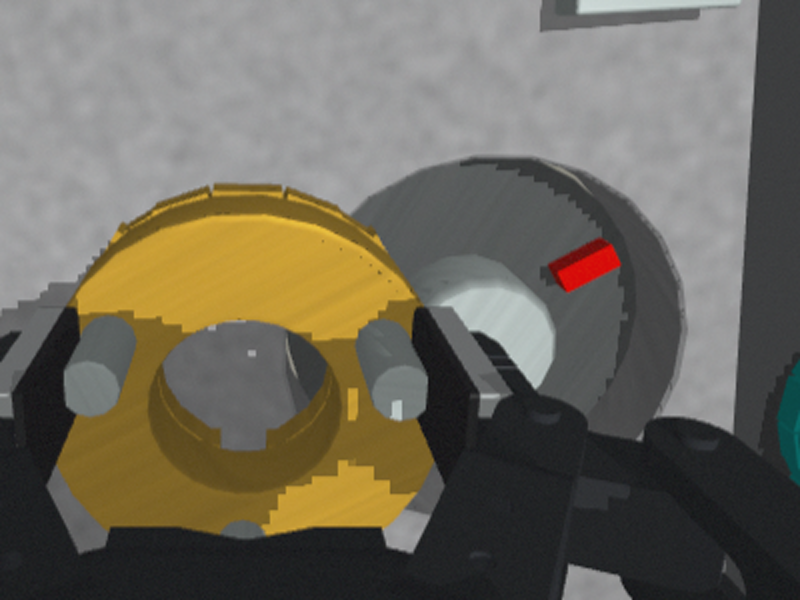

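The crop shows the ring still clamped, its pegs near (94,388) and (401,392) in crop pixels. The well rim arc runs through (410,175), (490,156), (620,195) and (685,320), and one key is at about (588,268). I'll fit the well rim and the edge of the nose top for a near measurement of the nose.

Run:
```python
from h import *
from scipy.optimize import least_squares
s=dict(np.load("w2.npz"));o=s
f=lambda a:np.array(a)/2+[160,100]
def fit(pts,z,r):
    Q=ray(o,s,f(pts),z)[:,:2]
    for rr in (r,None):
        fun=(lambda v:np.hypot(*(Q-v[:2]).T)-rr) if rr else (lambda v:np.hypot(*(Q-v[:2]).T)-v[2])
        q=least_squares(fun,[*Q.mean(0),r][:2 if rr else 3]);print(q.x.round(4),"res mm",(q.fun*1e3).round(1))
fit([(410,175),(490,156),(560,163),(620,193),(665,255),(685,320),(681,390),(657,450)],.05,.051)
fit([(470,290),(510,287),(535,301),(550,322),(555,348),(551,368),(542,388)],.05,.02)
print("key",ray(o,s,f([588,268]),.037))
P=ray(o,s,f([[94,388],[401,392]]),.098);print("pegs",P.round(4),np.linalg.norm(P[0]-P[1]),P.mean(0),np.degrees(np.arctan2(*(P[0]-P[1])[1::-1])))
o=telemetry.get_obs();print(o["eef_pos"],Ro.from_quat(o["tcp_rot"]).as_matrix()[:2,0])
```

```text
[ 0.5807 -0.0335] res mm [ 1.7  1.1  0.7  0.  -1.9 -1.4  0.6  3.6]
[ 0.5769 -0.0293  0.0555] res mm [-0.9  0.2  1.   1.  -0.9 -1.  -0.3  1. ]
[ 0.5801 -0.0304] res mm [-1.2  0.5  0.5  0.2 -0.1 -0.5 -0.4]
[ 0.5813 -0.0321  0.0184] res mm [-0.3  0.5  0.1 -0.2 -0.2 -0.2  0.4]
key [[ 0.59900327 -0.06290687  0.037     ]]
pegs [[ 6.004e-01  5.670e-02  9.800e-02]
 [ 5.981e-01 -3.000e-04  9.800e-02]] 0.05698024596109751 [0.59924397 0.02819942 0.098     ] 87.69747287320402
[0.59903724 0.0291894  0.07662032] [ 0.9998372  -0.01772397]
```

Request:
send_rows --deltas '[30,0,0.0375,0,0,0,0,30,0,0.0375,0,0,0,0,30,0,0.0375,0,0,0,0,30,0,0.0375,0,0,0,0,30,0,0.0375,0,0,0,0,30,0,0.0375,0,0,0,0,30,0,0.0375,0,0,0,0,30,0,0.0375,0,0,0,0]'

```text
time_s: 4.3
eef_pos: [0.597, -0.03, 0.076]
tcp_rot: [1.0, -0.007, 0.001, -0.0]
ft_force: [1.0, -0.3, -6.4]
finger_gap: 0.068
grasp_force: 68.5
```

Run:
```python
from h import *
snapshot("side")
o,s=shot("w3");np.savez("w3.npz",eef_pos=o["eef_pos"],tcp_rot=o["tcp_rot"],**s)
print(o["time_s"],o["eef_pos"].round(4),np.degrees(Ro.from_quat(o["tcp_rot"]).as_euler("xyz")).round(2),o["ft_force"].round(1),o["finger_gap"])
i=cv2.imread('pics/w3.png')[190:370,190:380];cv2.imwrite('pics/w3c.png',cv2.resize(i,None,fx=3,fy=3,interpolation=cv2.INTER_CUBIC))
```

```text
4.35 [ 0.5965 -0.0311  0.0754] [ 1.7995e+02 -3.0000e-02 -8.2000e-01] [ 0.4 -0.7 -5.1] 0.06786944189602578
```

View pics/w3c.png

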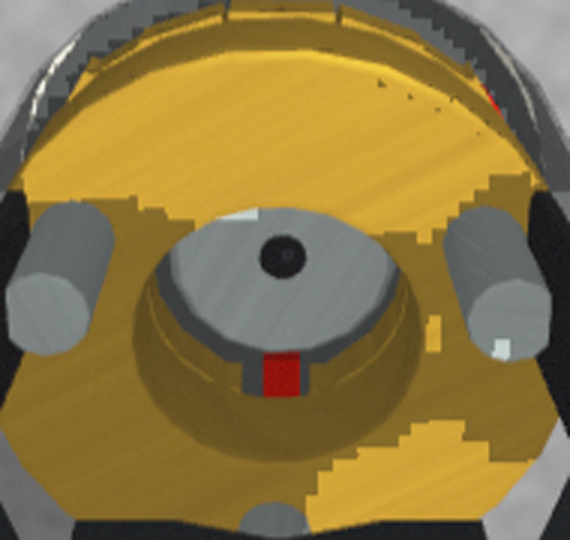

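The bore now sits around the nose, whose centre hole is at crop (283,257). A red key shows centred in the rear slot at (282,375). I'll check the remaining offset numerically in this one image.

Run:
```python
from h import *
s=dict(np.load("w3.npz"));o=s
f=lambda a:np.array(a)/3+[190,190]
h=ray(o,s,f([283,257]),.05)[0];k=ray(o,s,f([282,375]),.037)[0]
P=ray(o,s,f([[47,315],[510,318]]),.0975)
print("hole",h.round(4),"key in",k.round(4),"pegs",P.round(4),P.mean(0).round(4),np.linalg.norm(P[0]-P[1]))
# bore underside: left/right/bottom lower rim points
B=ray(o,s,f([[172,262],[398,268],[200,325],[365,325]]),.05);print("nose edge",np.round(B,4),(np.hypot(*(B-h)[:,:2].T)).round(4))
B=ray(o,s,f([[158,262],[412,272],[190,335],[370,340]]),.05);print("bore edge",np.round(B,4),(np.hypot(*(B-h)[:,:2].T)).round(4))
print(telemetry.get_obs()["eef_pos"])
```

```text
hole [ 0.5814 -0.0322  0.05  ] key in [ 0.5506 -0.0317  0.037 ] pegs [[ 0.5977 -0.0031  0.0975]
 [ 0.5963 -0.06    0.0975]] [ 0.597  -0.0315  0.0975] 0.056977537483289875
nose edge [[ 0.5808 -0.0134  0.05  ]
 [ 0.5791 -0.0517  0.05  ]
 [ 0.5688 -0.0177  0.05  ]
 [ 0.5684 -0.0462  0.05  ]] [0.0188 0.0196 0.0192 0.0191]
bore edge [[ 0.5808 -0.011   0.05  ]
 [ 0.5783 -0.0541  0.05  ]
 [ 0.5669 -0.0159  0.05  ]
 [ 0.5654 -0.047   0.05  ]] [0.0212 0.0221 0.0218 0.0218]
[ 0.59589449 -0.0307232   0.07493928]
```

Request:
send_rows --deltas '[30,0.0075,0.003,0,0,0,0,30,0,0,0,0,0,0,30,0,0,0.01,0,0,0,30,0,0,0,0,0,0,90,0,0,0,0,0,0,100,0,0,0,0,0,0,100,0,0,0,0,0,0,100,0,0,0,0,0,0]'

```text
time_s: 5.4
eef_pos: [0.598, -0.0307, 0.0735]
tcp_rot: [1.0, -0.008, 0.0, 0.0]
ft_force: [-0.1, -0.0, -0.9]
finger_gap: 0.0855
grasp_force: 0.0
```

Run:
```python
from h import *
o,s=shot("w4");np.savez("w4.npz",eef_pos=o["eef_pos"],tcp_rot=o["tcp_rot"],**s)
print(o["time_s"],o["eef_pos"].round(4),np.degrees(Ro.from_quat(o["tcp_rot"]).as_euler("xyz")).round(2),o["ft_force"].round(1),o["finger_gap"])
i=cv2.imread('pics/w4.png')[150:380,160:410];cv2.imwrite('pics/w4c.png',cv2.resize(i,None,fx=2.4,fy=2.4,interpolation=cv2.INTER_CUBIC))
```

```text
5.4 [ 0.598  -0.0307  0.0735] [ 1.8e+02 -2.0e-02 -9.0e-01] [-0.1 -0.  -0.9] 0.08547531153708846
```

View pics/w4c.png

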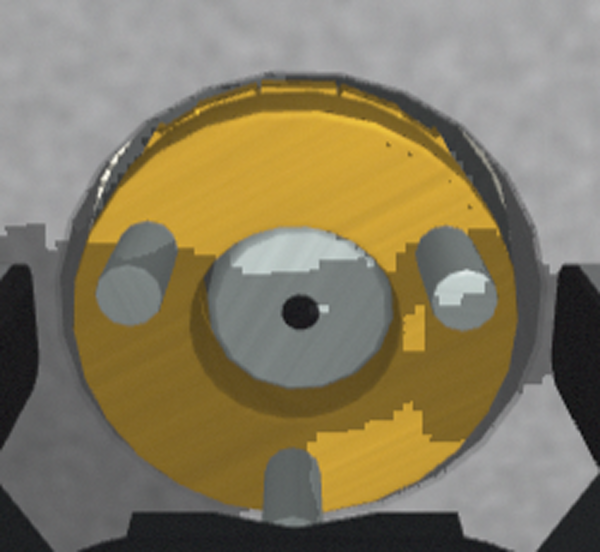

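The ring has dropped around the nose. Scaled from its outline, its top is at about z 0.056, and home is 0.056 against 0.063 on the keys. I'll back off and verify from a clear view.

Request:
send_rows --deltas '[100,0,0,-0.1,0,0,0,100,0,0,-0.1,0,0,0,100,0,0,-0.1,0,0,0,100,0,0,-0.1,0,0,0,100,0,0,0,0,0,0,100,0,0,0,0,0,0,100,0,0,0,0,0,0,100,0,0,0,0,0,0]'

```text
time_s: 6.45
eef_pos: [0.5973, -0.0306, 0.1524]
tcp_rot: [1.0, -0.008, -0.001, -0.0]
ft_force: [0.1, 0.4, 0.2]
finger_gap: 0.0855
grasp_force: 0.0
```

Run:
```python
from h import *
o,s=shot("w5");np.savez("w5.npz",eef_pos=o["eef_pos"],tcp_rot=o["tcp_rot"],**s)
sd=snapshot("side");cv2.imwrite("pics/s5.png",sd["pixels"][:,:,::-1])
print(o["time_s"],o["eef_pos"].round(4),o["ft_force"].round(1))
w=cv2.imread('pics/w5.png')[140:330,190:370]
n=np.array([.581,-.031,.05]);c=sd["intrinsics"]@(sd["R"]@n+sd["t"]);c=(c[:2]/c[2]).astype(int);print("side nose px",c)
q=cv2.imread("pics/s5.png")[c[1]-45:c[1]+45,c[0]-45:c[0]+45]
W=cv2.resize(w,(540,570),interpolation=cv2.INTER_CUBIC);Q=cv2.resize(q,(260,260),interpolation=cv2.INTER_CUBIC)
M=np.zeros((570,800,3),np.uint8);M[:,:540]=W;M[:260,540:]=Q;cv2.imwrite("pics/m5.png",M)
```

```text
6.45 [ 0.5973 -0.0306  0.1524] [0.1 0.4 0.2]
side nose px [267 207]
```

View pics/m5.png

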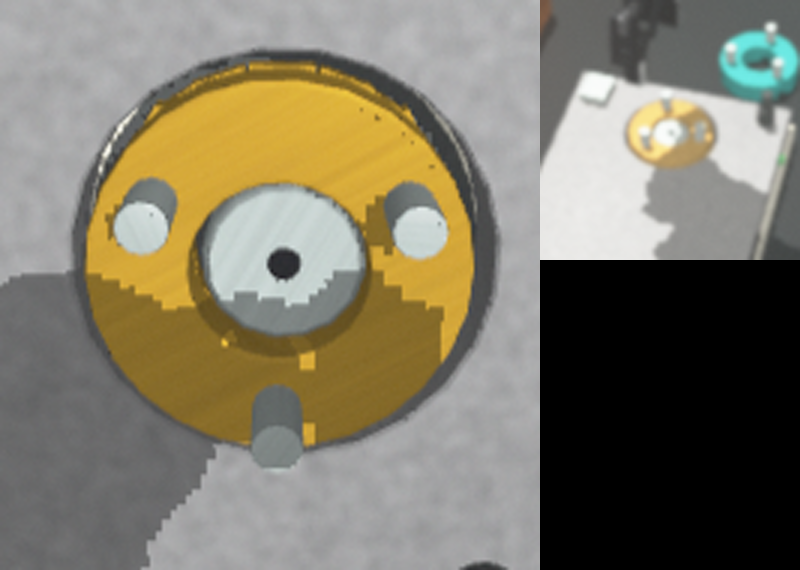

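The picture shows the ring around the nose, with peg tops at crop (142,228), (420,232) and (277,447) and the nose hole at (284,263). In the side inset it lies nearly flush with the deck. I'll compute the peg height by the method that worked on the deck.

Run:
```python
from h import *
from scipy.optimize import brentq
def H(s,px):
    def sp(z):
        P=ray(s,s,px,z);return np.mean([np.linalg.norm(P[i]-P[i-1]) for i in range(3)])-.034*3**.5
    z=brentq(sp,0,.15);P=ray(s,s,px,z);return z,P.mean(0),np.degrees(np.arctan2(*(P-P.mean(0))[:,1::-1].T))
def E(s,w):  # outer top-edge: model gold outline lateral extreme width
    g=masks(s)[1];n,l,st,c=cv2.connectedComponentsWithStats(cv2.morphologyEx(g.astype(np.uint8),cv2.MORPH_CLOSE,np.ones((9,9))))
    k=1+np.argmax(st[1:,4]);return st[k]
for n,px in(("w1",[[226.0,228.9],[328.3,228.6],[277.7,307.7]]),("w5",np.array([[142,228],[420,232],[277,447]])/3+[190,140])):
    s=dict(np.load(n+".npz"));z,c,a=H(s,px);st=E(s,0)
    hz=s["eef_pos"][2]+.1416
    row=st[1]+st[3]*.55;fac=-.2646*(row-204.8)/360.4+.9644
    print(n,"peg top z",round(z,4),c.round(4),a.round(1),"gold bbox",st,"ring top z",round(hz-92e-3*360.4/st[2]*fac,4))
s=dict(np.load("w5.npz"));print("hole",ray(s,s,np.array([284,263])/3+[190,140],.05).round(4))
for z in(.078,.085): print(z,ray(s,s,px,z).mean(0).round(4))
```

```text
w1 peg top z 0.0966 [0.5531 0.0819 0.0966] [ 109.3  -10.6 -130.7] gold bbox [  208   167   140   137 11274] ring top z 0.0709
w5 peg top z 0.075 [ 0.5804 -0.0312  0.075 ] [ 58.2 -61.9 178.1] gold bbox [ 219  161  129  127 9371] ring top z 0.0511
hole [[ 0.5814 -0.0324  0.05  ]]
0.078 [ 0.5816 -0.0312  0.078 ]
0.085 [ 0.5843 -0.0313  0.085 ]
```

The ring dropped about 20 mm from deck level by both measures (21.6 and 19.8 mm). On the keys it would have dropped only 13 mm, so it is home, and its axis is about 1 mm from the nose. The gripper is clear, so I'm handing in.

```bash
python3 -c "
from station import r
print(r.finish_job())"
```

```text
the job is handed in; nothing more can be done
None
```

I handed the job in with the ring released and measured fully home on the flange, about 20 mm below the deck and roughly 1 mm off the nose axis, with the gripper clear; no verdict came back, and I did not re-measure the bystanders.

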